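Load a coupon holder under the spring clip of a sampling stage

ROBOT

A 7-joint arm with a two-finger parallel gripper is mounted at the origin on the work surface. World frame = base frame: x ahead of the robot, y to its left, z up, the work surface at z = 0. Lengths are in m, angles in rad, forces in N, time in s.
With the tool pointing down it reaches from about 0.425 to 0.925 m from the base axis. Payload 6.8 kg.
Tool frame: the origin (TCP) lies between the finger pads; the fingertips stand finger_overhang ahead of it and the grasp point (between the pads) lies 6 mm ahead of it (finger_overhang is the distance from the TCP to the fingertips, in m); z points along the fingers, y is the line along which they close (so a half turn about z gives the same grasp; the last joint's range is limited). The gripper opens to 85 mm and grips with 20 to 120 N. Pads are 22 mm wide; open, the fingers measure 114 mm over their backs; the gripper's body (76 mm by 85 mm) begins 54 mm behind the grasp point. The pads swing forward as they close: fully open they stand 13 mm farther back than shut.
Start: joints at [-1.264, 0.477, 0.022, 1.555, -0.011, 1.109, -0.083], TCP at [0.272, 0.618, 0.256] pointing down, gripper open.
Joint ranges: [-2.96, 2.96], [-0.34, 2.1], [-1.41, 1.46], [0.24, 2.44], [-1.37, 4.51], [0.17, 1.92], [-2.96, 2.96]. Speed limits (rad/s): [2.39, 2.39, 3.14, 3.14, 3.14, 3.14, 3.14].

INTERFACE

Orientations are given as a unit quaternion [w, x, y, z].
In Python, from station import * gives the robot as it stands.
- The arm moves only by the tool drive_tool, never from a script. Its argument "increments" is a list of rows, each an object of numbers: "claw": the finger opening in m, from 0 to 0.0854; "dx", "dy", "dz": the shift along the tool's x, y, z in m; "wx", "wy", "wz": the turn, a rotation vector about the tool's x, y, z in degrees. A call has 1 to 20 rows; each row shifts and turns the commanded pose from where the row before left it, along the tool's axes as they then stand; what a row does not reach is not made up. A row lasts 1/8 s, in which the tool goes at most 62.5 mm and 10.7 degrees, less where a joint would pass 70% of its speed; a pose out of reach is approached as far as the arm can. A call with a gripper value outside its range is refused whole. The fingers move at their own pace and stop on an object; "newtons" is the grip in N (left out, the last holds). Time passes only in rows, so rows that do not move let the fingers close. It gives the time, the measured TCP pose, the force, the opening and the grip force at its end, in the units of the state.
- get_obs(): the state, without advancing time (a new reading comes with each control period).
- read_camera(name): name is "scene" or "top"; returns (picture, depth): 384x512x3 uint8, red, green, blue; 384x512 float32, m along the optical axis (not along the pixel's ray), 0 where there is no reading.
- calibration(name): a dict with "intrinsics" (3x3 intrinsics, pixels), "k1" (the pictures are not rectified: a ray, as slopes to the right and down, at radius r is drawn at 1 + k1 r^2 times it, then the intrinsics apply), "R" (3x3) and "t" (3): a world point X has camera coordinates R X + t. Camera axes: x right, y down, z forward; pixel columns grow to the right and rows downward; lengths in m; the calibration is good to about 2 mm. A picture is of the moment at which its call begins. calibration takes no time and is no camera call.
- hand_in(): hands the job in; it is judged then, once.
The state is a dict: "t": time; "q": joint angles; "joint_vel": joint speeds; "joint_torque": joint torques, N m; "eef_pos": TCP position; "tool_rot": TCP orientation; "contact_force": force on the tool from outside, world axes, zero at the start; "torque": the same for the moment, N m; "gripper_width": opening from 0.0 (shut) to 1.0 (fully open); "grasp_force": force on a finger pad.
Only numpy, scipy, OpenCV 4.12 (cv2) and the standard library are available. Lean on these libraries where they do the work, as an engineer would, in place of code of your own. Each camera call takes 0.05 s, during which the arm holds its last target. There are 200 camera calls.

TASK

The blue coupon holder lies on the lane of the sampling stage, in front of the spring clip. Press the clip's yellow bar down with one fingertip so that its jaw rises and, while keeping it held down, push the holder by its upright rear wall with the other finger, under the jaw and fully home against the red stop; then let the clip go so that the jaw closes on the holder, and move clear. Press and push only: the holder must stay flat on the stage, never picked up, and the other things on the bench stay where they are.

Things in the scene. Friction and masses are not known exactly. Their poses are not given: they have to be found in the camera images.
- stage: fixed sampling stage: dark base plate 14 mm thick, x -125 to +75, y -65 to +65 mm about the origin (on the bench, z up), with an aluminium deck, top 28 mm above the bench. A lane 43 mm wide along x, centred at y = -30 mm, runs between rails 3.5 mm thick, 6 mm above the deck. +x is the loading direction; the lane is open at its -x end (deck ends at x = -120 mm).
- stop (a point): foot of the red stop's face at the +x end of the lane, on the deck, mid lane: stage x = +60, y = -30, z = 28 mm. The stop stands 14 mm above the deck. Axes as the stage's
- shaft (a point): middle of the clip's hinge shaft (8 mm thick, parallel to the stage's x, on the +y side of the lane): stage x = -35, y = +10, z = 42 mm. Two steel posts 50 mm high carry it at stage x = -118 and +56 mm
- holder: loose blue coupon holder with a copper square, 0.15 kg: plate 70 (x) x 40 (y) x 5 mm; on its -x end an upright rear wall 40 mm wide, 6 thick, top 23 mm above the underside. Origin: centre of the underside. Starts on the lane along the stage's +x, origin at stage x = -35 to -15 mm, short of the jaw. Home, its front edge touches the stop: origin at stage x = +25, y = -30, z = 28 mm.
- push_face (a point): centre of the rear (-x) face of the holder's rear wall, 14 mm over the holder's underside, 35 mm behind its origin: the face to push. Axes as the holder's
- clip (a joint): clip angle (rad): 0 at rest, jaw down and blocking the lane; grows as the bar is pressed, hard limit 0.42. The holder passes under the jaw above 0.17; 0.28 (bead pressed down 10 mm, about 6 N) is a good opening; 7 N at 0.42. It springs back when let go and reads about 0.15 with the jaw on the holder's plate
- bar_mid (a point): yellow press bar: a flap at stage x = -110 to +40 mm, with a round bead 8 mm thick on its outer edge, 36 mm from the shaft. This point: top of the bead at mid length, at rest stage x = -35, y = +46, z = 48 mm (76 mm in y from mid lane). Press anywhere on the bead; a fingertip may slide along it. At 0.28 its top is 10 mm above the deck, so a second fingertip at that height meets the holder's rear wall
- jaw_pad (a point): centre of the underside of the jaw's black pad (14 x 18 mm), at rest at stage x = +33, y = -29, z = 28.5 mm. The jaw is an arm across the lane at stage x = +26 to +40 mm, on the same shaft as the bar; its pad closes on the front of the holder's plate. The arm's top is 48 mm above the bench at rest, about 65 mm when open
- spare_holder: a grey holder of the same shape, lying on the bench beside the stage: leave it where it is. Origin centre of underside
- vial_a: amber vial with metal cap, 22 mm wide, 45 mm high, beside the stage: leave it where it is. Origin centre of underside
- vial_b: a second such vial beside the stage: leave it where it is. Origin centre of underside
- cutters: side cutters with red handles, 135 mm long, lying on the bench: bystander
- dome: grey steel dome, 72 mm wide and 87 mm high: bystander
- bottle: amber bottle, 64 mm wide, 130 mm high: bystander
- septa_box: small cardboard box 70 x 50 x 30 mm: bystander
There are look-alikes about, which are no part of the job. Of the things like the holder, leave any that is black or turquoise; of the rest the larger one is meant.

How it is judged:
On the way, in this order (a step that is already met when the one before it is completed fails the run):
1. the clip is held open by a finger while the holder is still short of the jaw (value of joint clip above 0.17 rad and contact force between the fingers and clip above 0.5 N and x of holder in the frame of stage below -0.009 m), for 0.1 s.
2. a finger pushes the holder in under the jaw while the clip is held open (value of joint clip above 0.17 rad and contact force between the fingers and clip above 0.5 N and contact force between the fingers and holder above 0.05 N and x of holder in the frame of stage between -0.005 and 0.019 m), for 0.02 s.
3. the holder is home under the jaw, with the clip still held open by a finger (value of joint clip above 0.17 rad and contact force between the fingers and clip above 0.5 N and x of holder in the frame of stage between 0.021 and 0.028 m and y of holder in the frame of stage between -0.034 and -0.026 m), for 0.1 s.
At the end, for the whole second after the job is handed in: the blue holder lies flat on the lane, home against the red stop (within 4 mm), with the clip released and its jaw pressing on the holder's plate (clip angle 0.10 to 0.20) (x of holder in the frame of stage between 0.021 and 0.028 m and y of holder in the frame of stage between -0.034 and -0.026 m and value of joint clip between 0.1 and 0.2 rad and contact force between clip and holder above 0.5 N and z of holder in the frame of stage between 0.025 and 0.031 m and angle between holder's own z axis and vertical below 0.06 rad and linear speed of holder below 0.01 m/s); the robot touches nothing.
It fails at once if the holder is lifted or tipped off the deck (z of holder in the frame of stage above 0.038 m or angle between holder's own z axis and vertical above 0.25 rad).
It fails at once if a bystander is moved by more than 20 mm (distance of any of spare_holder, vial_a, vial_b, cutters, dome, bottle, septa_box from where it was at the start of the episode above 0.02 m).
It also fails if it takes over 38 s, if anything falls off the work surface, if the arm or the gripper's body presses on something with over 40 N, if the wrist force passes 120 N, or if a joint passes its speed limit or range.

## Working session

There is one attempt and no reset: what is moved stays moved. The work goes in short steps, Python scripts to look and compute and a tool call to move; the robot and the scene stay as the last step left them, time stands still between calls to the robot, and variables do not carry over. Pictures are saved under pics/ and viewed, at most 10 in all, crops included, and the job is handed in when it is done.

Besides the shell and the picture viewer there is one more tool, called after "Request:" as name([rows], argument=value, ...), one row to a line, values as JSON. drive_tool: Moves the arm, as the interface text tells. Its arguments: {"type":"object","properties":{"increments":{"type":"array","items":{"type":"object","properties":{"claw":{"type":"number"},"dx":{"type":"number"},"dy":{"type":"number"},"dz":{"type":"number"},"wx":{"type":"number"},"wy":{"type":"number"},"wz":{"type":"number"}}}},"newtons":{"type":"number"}},"required":["increments"]}

```bash
mkdir -p pics; ls; python3 - <<'E'
from station import *
import cv2,numpy as np
for n in("scene","top"):
    p,d=read_camera(n); cv2.imwrite(f"pics/{n}0.png",p[:,:,::-1]); np.save(f"pics/{n}0.npy",d)
    c=calibration(n); print(n,c)
o=get_obs(); print(o)
try: print(finger_overhang)
except Exception as e: print(e)
E
```

```text
pics
scene {'intrinsics': array([[367.74592689,   0.        , 260.46247736],
       [  0.        , 367.74592689, 196.34347414],
       [  0.        ,   0.        ,   1.        ]]), 'k1': -0.09942608061314478, 'R': array([[-0.07515017,  0.99713884, -0.00815973],
       [ 0.63584481,  0.04161426, -0.77069425],
       [-0.76814961, -0.06310613, -0.63715288]]), 't': array([ 0.03864564, -0.30442717,  1.51534414])}
top {'intrinsics': array([[408.34725401,   0.        , 255.07067286],
       [  0.        , 408.34725401, 192.92866568],
       [  0.        ,   0.        ,   1.        ]]), 'k1': -0.10159376246199324, 'R': array([[-0.00467751, -0.99992903,  0.01095664],
       [-0.99838222,  0.00404883, -0.05671466],
       [ 0.05666627, -0.0112042 , -0.99833031]]), 't': array([-0.00899769,  0.56021708,  1.14905116])}
{'t': 0.1, 'q': array([-1.26406728,  0.47773265,  0.0223751 ,  1.55634754, -0.01152255,
        1.1093265 , -0.08311536]), 'joint_vel': array([ 0.00115526, -0.00237555, -0.00034067, -0.00264428, -0.00077454,
        0.00159674,  0.00033006]), 'joint_torque': array([ 4.11847694e-03, -5.97763610e+01,  1.61381386e+00, -2.81956387e+01,
        1.29283950e-02,  4.99972535e-03, -1.86748690e-05]), 'eef_pos': array([0.27186676, 0.61728379, 0.25541547]), 'tool_rot': array([-1.15370013e-04,  2.05947176e-01,  9.78562747e-01, -8.34841456e-04]), 'contact_force': array([-0.34248754, -0.63856476, -0.84487631]), 'torque': array([0.0354408 , 0.03914541, 0.00124409]), 'grasp_force': 0.0, 'gripper_width': 0.9974044940400961}
0.025
```

View pics/top0.png

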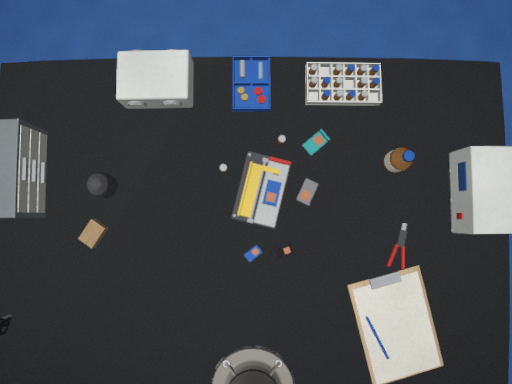

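View pics/scene0.png

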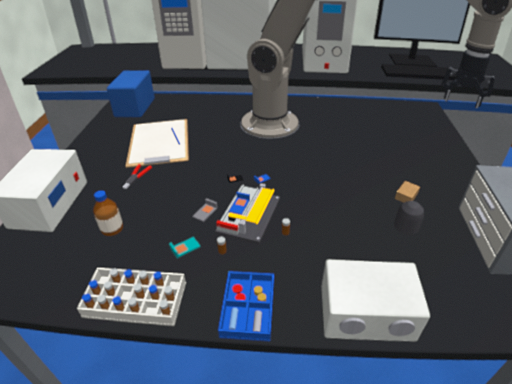

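The top view shows the stage around (261,190): red stop at (280,160), yellow bar at (250,190) and blue holder at (272,193). The small blue holder at (253,253) and the turquoise and black ones are decoys. Stage +x points away from the robot.

```bash
cat > h.py <<'E'
from station import *
import cv2,numpy as np
def ray(n,uv):
    c=calibration(n);K=c["intrinsics"]
    s=cv2.undistortPoints(np.float64(uv).reshape(-1,1,2),K,np.array([c["k1"],0,0,0,0.])).reshape(-1,2)
    d=np.c_[s,np.ones(len(s))]@c["R"]; return -c["R"].T@c["t"],d,c
def plane(n,uv,z):
    o,d,_=ray(n,uv); return o+d*((z-o[2])/d[:,2])[:,None]
def cloud(n,uv,D):
    o,d,_=ray(n,uv); u=np.int32(uv); return o+d*D[u[:,1],u[:,0]][:,None]
def mask(p,col):
    h=cv2.cvtColor(p,cv2.COLOR_RGB2HSV);H,S,V=h[...,0].astype(int),h[...,1],h[...,2]
    return {"yellow":(abs(H-25)<7)&(S>150)&(V>120),"red":((H<6)|(H>174))&(S>150)&(V>100),
     "blue":(abs(H-112)<10)&(S>150)&(V>80),"alu":(S<40)&(V>130)}[col]
def W(st,p): # stage->world
    x,y,th=st;c,s=np.cos(th),np.sin(th);p=np.float64(p); return np.array([x+c*p[0]-s*p[1],y+s*p[0]+c*p[1],p[2]])
def proj(n,X):
    c=calibration(n);a=c["R"]@X+c["t"];s=a[:2]/a[2];s=s*(1+c["k1"]*(s@s));return c["intrinsics"][:2,:2]@s+c["intrinsics"][:2,2]
E
python3 - <<'E'
from h import *
p=cv2.imread("pics/top0.png")[:,:,::-1].copy();D=np.load("pics/top0.npy")
x0,x1,y0,y1=222,300,140,240
m0=np.zeros(p.shape[:2],bool);m0[y0:y1,x0:x1]=1
for col,z in(("yellow",.045),("red",.042),("blue",.034),("alu",.028)):
    m=mask(p,col)&m0; n,l,s,c=cv2.connectedComponentsWithStats(m.astype(np.uint8))
    k=1+np.argmax(s[1:,4]);uv=np.argwhere(l==k)[:,::-1]
    X=plane("top",uv,z);r=cv2.minAreaRect(np.float32(X[:,:2]*1000));C=cloud("top",uv,D)
    print(col,s[k],r,"corners",cv2.boxPoints(r).round().tolist(),"z",np.percentile(C[:,2],[5,50,95]).round(4))
uv=np.argwhere(m0)[:,::-1];C=cloud("top",uv,D)
k=(C[:,2]>.008)&(C[:,2]<.022);big=np.zeros_like(m0);b=uv[(C[:,2]>.008)];big[b[:,1],b[:,0]]=1
n,l,s,c=cv2.connectedComponentsWithStats(big.astype(np.uint8));kk=1+np.argmax(s[1:,4]);uv=np.argwhere(l==kk)[:,::-1]
X=plane("top",uv,.014);r=cv2.minAreaRect(np.float32(X[:,:2]*1000));print("base",r,cv2.boxPoints(r).round().tolist())
cv2.imwrite("pics/crop0.png",cv2.resize(p[130:270,215:330,::-1],None,fx=4.2,fy=4.2,interpolation=cv2.INTER_CUBIC))
E
```

```text
Traceback (most recent call last):
ValueError: attempt to get argmax of an empty sequence
```

```bash
cat > m.py <<'E'
from h import *
import sys
t=sys.argv[1]
p=cv2.imread(f"pics/top{t}.png")[:,:,::-1].copy();D=np.load(f"pics/top{t}.npy")
h=cv2.cvtColor(p,cv2.COLOR_RGB2HSV)
print("hsv",h[190,250],h[160,281],h[187,272],h[210,267])
x0,x1,y0,y1=222,300,140,240
m0=np.zeros(p.shape[:2],bool);m0[y0:y1,x0:x1]=1
for col,z in(("yellow",.045),("red",.042),("blue",.034),("alu",.028)):
    m=mask(p,col)&m0; n,l,s,c=cv2.connectedComponentsWithStats(m.astype(np.uint8))
    if n<2: print(col,"none");continue
    k=1+np.argmax(s[1:,4]);uv=np.argwhere(l==k)[:,::-1]
    X=plane("top",uv,z);r=cv2.minAreaRect(np.float32(X[:,:2]*1000));C=cloud("top",uv,D)
    print(col,s[k],r,"corners",cv2.boxPoints(r).round().tolist(),"z",np.percentile(C[:,2],[5,50,95]).round(4))
uv=np.argwhere(m0)[:,::-1];C=cloud("top",uv,D)
big=np.zeros_like(m0);b=uv[(C[:,2]>.008)];big[b[:,1],b[:,0]]=1
n,l,s,c=cv2.connectedComponentsWithStats(big.astype(np.uint8));kk=1+np.argmax(s[1:,4]);uv=np.argwhere(l==kk)[:,::-1]
X=plane("top",uv,.014);r=cv2.minAreaRect(np.float32(X[:,:2]*1000));print("base",r,cv2.boxPoints(r).round().tolist())
cv2.imwrite(f"pics/crop{t}.png",cv2.resize(p[130:270,215:330,::-1],None,fx=4.2,fy=4.2,interpolation=cv2.INTER_CUBIC))
E
sed -i 's/abs(H-25)<7)&(S>150)&(V>120)/abs(H-25)<8)\&(S>110)\&(V>90)/' h.py
python3 m.py 0
```

```text
hsv [ 24 138 227] [  1 171 195] [109 165 185] [ 83   5 194]
yellow [237 161  43  56 796] ((561.6735229492188, -14.287467956542969), (85.78550720214844, 155.36541748046875), 71.96458435058594) corners [[475.0, -31.0], [622.0, -79.0], [649.0, 2.0], [501.0, 51.0]] z [0.0399 0.0449 0.049 ]
red [270 157  20   8  75] ((650.2382202148438, -80.3102798461914), (56.488250732421875, 10.300832748413086), 75.73503875732422) corners [[638.0, -106.0], [648.0, -109.0], [662.0, -54.0], [652.0, -52.0]] z [0.0348 0.0415 0.0448]
blue [266 181  15  21 142] ((565.667236328125, -58.98685073852539), (35.717098236083984, 52.50956344604492), 77.02729034423828) corners [[536.0, -70.0], [587.0, -82.0], [595.0, -47.0], [544.0, -36.0]] z [0.0291 0.0319 0.0364]
alu [ 247  157   43   71 1096] ((560.882568359375, -48.48448181152344), (79.88241577148438, 188.26889038085938), 75.73130798339844) corners [[460.0, -64.0], [642.0, -110.0], [662.0, -33.0], [479.0, 13.0]] z [0.0148 0.0279 0.0467]
base ((572.9776611328125, -30.376426696777344), (129.6640167236328, 201.9332733154297), 75.7359619140625) [[459.0, -68.0], [655.0, -118.0], [687.0, 8.0], [491.0, 57.0]]
```

View pics/crop0.png

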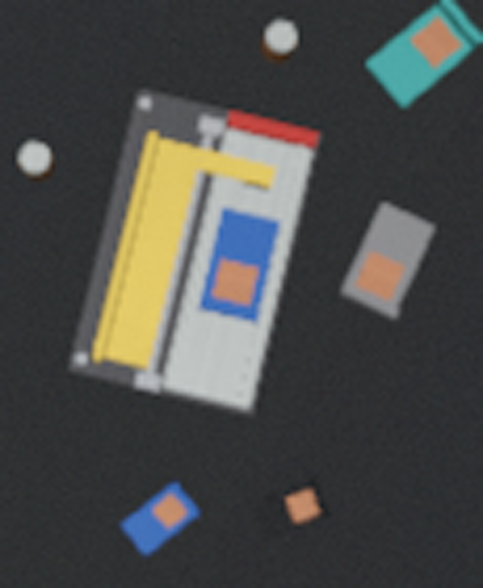

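The crop shows the stage tilted about -14°. The holder plate's front edge is short of the jaw, and the vials stand clear at crop (34,157) and (281,37). That puts the stage origin near (0.597, -0.0365) with yaw -14.26°. The red stop agrees to 1 mm, and the holder is at stage x ≈ -34 mm. Next I'll fly to stage (-90, 8), with the fingers spaced 76 mm apart.

Request:
drive_tool([
  {"wz":-9.5,"claw":0.0615},
  {"dx":-0.0276,"dy":-0.039},
  {"dx":-0.0276,"dy":-0.039},
  {"dx":-0.0276,"dy":-0.039},
  {"dx":-0.0276,"dy":-0.039},
  {"dx":-0.0276,"dy":-0.039},
  {"dx":-0.0276,"dy":-0.039},
  {"dx":-0.0276,"dy":-0.039},
  {"dx":-0.0276,"dy":-0.039},
  {"dx":-0.0276,"dy":-0.039},
  {"dx":-0.0276,"dy":-0.039},
  {"dx":-0.0276,"dy":-0.039},
  {"dx":-0.0276,"dy":-0.039},
  {"dx":-0.0276,"dy":-0.039},
  {"dx":-0.0276,"dy":-0.039},
  {"dz":0.04},
  {"dz":0.04},
  {"dz":0.04},
  {},
  {},
])

```text
schema error: expected keys claw, dx, dy, dz, wx, wy, wz
```

Request:
drive_tool([
  {"claw":0.0615,"dx":0,"dy":0,"dz":0,"wx":0,"wy":0,"wz":-9.5},
  {"claw":0.0615,"dx":-0.0276,"dy":-0.039,"dz":0,"wx":0,"wy":0,"wz":0},
  {"claw":0.0615,"dx":-0.0276,"dy":-0.039,"dz":0,"wx":0,"wy":0,"wz":0},
  {"claw":0.0615,"dx":-0.0276,"dy":-0.039,"dz":0,"wx":0,"wy":0,"wz":0},
  {"claw":0.0615,"dx":-0.0276,"dy":-0.039,"dz":0,"wx":0,"wy":0,"wz":0},
  {"claw":0.0615,"dx":-0.0276,"dy":-0.039,"dz":0,"wx":0,"wy":0,"wz":0},
  {"claw":0.0615,"dx":-0.0276,"dy":-0.039,"dz":0,"wx":0,"wy":0,"wz":0},
  {"claw":0.0615,"dx":-0.0276,"dy":-0.039,"dz":0,"wx":0,"wy":0,"wz":0},
  {"claw":0.0615,"dx":-0.0276,"dy":-0.039,"dz":0,"wx":0,"wy":0,"wz":0},
  {"claw":0.0615,"dx":-0.0276,"dy":-0.039,"dz":0,"wx":0,"wy":0,"wz":0},
  {"claw":0.0615,"dx":-0.0276,"dy":-0.039,"dz":0,"wx":0,"wy":0,"wz":0},
  {"claw":0.0615,"dx":-0.0276,"dy":-0.039,"dz":0,"wx":0,"wy":0,"wz":0},
  {"claw":0.0615,"dx":-0.0276,"dy":-0.039,"dz":0,"wx":0,"wy":0,"wz":0},
  {"claw":0.0615,"dx":-0.0276,"dy":-0.039,"dz":0,"wx":0,"wy":0,"wz":0},
  {"claw":0.0615,"dx":-0.0276,"dy":-0.039,"dz":0,"wx":0,"wy":0,"wz":0},
  {"claw":0.0615,"dx":0,"dy":0,"dz":0.04,"wx":0,"wy":0,"wz":0},
  {"claw":0.0615,"dx":0,"dy":0,"dz":0.04,"wx":0,"wy":0,"wz":0},
  {"claw":0.0615,"dx":0,"dy":0,"dz":0.04,"wx":0,"wy":0,"wz":0},
  {"claw":0.0615,"dx":0,"dy":0,"dz":0,"wx":0,"wy":0,"wz":0},
])

```text
t: 2.48
eef_pos: [0.5095, -0.0068, 0.1339]
tool_rot: [-0.003, 0.124, 0.992, -0.001]
contact_force: [-0.3, -0.2, 0.1]
gripper_width: 0.719
grasp_force: 0.0
```

```bash
cat > look.py <<'E'
from h import *
import sys
t=sys.argv[1]
st=(.5972,-.0365,np.radians(-14.26))
o=get_obs();e=o["eef_pos"];d=e[:2]-st[:2];c,s=np.cos(st[2]),np.sin(st[2])
print("t",o["t"],"tcp stage mm",(np.r_[c*d[0]+s*d[1],-s*d[0]+c*d[1],e[2]]*1000).round(1),"F stage",(lambda f:np.r_[c*f[0]+s*f[1],-s*f[0]+c*f[1],f[2]].round(2))(o["contact_force"]),"w",o["gripper_width"])
ims=[]
for n,(x0,x1,y0,y1) in(("scene",(190,310,150,260)),("top",(215,330,130,240))):
    p,D=read_camera(n);cv2.imwrite(f"pics/{n}{t}.png",p[:,:,::-1]);np.save(f"pics/{n}{t}.npy",D)
    f=3.4;im=cv2.resize(p[y0:y1,x0:x1,::-1],None,fx=f,fy=f,interpolation=cv2.INTER_CUBIC)
    for X in([-110,46,48],[40,46,48],[60,-30,28],[-120,-30,28]):
        u=proj(n,W(st,np.array(X)/1000));cv2.circle(im,tuple(int(v) for v in ((u-[x0,y0])*f)),3,(255,0,255),1)
    ims.append(im[:370,:390])
cv2.imwrite(f"pics/look{t}.png",np.hstack(ims))
E
python3 look.py 1
```

```text
t 2.475 tcp stage mm [-92.3   7.2 133.9] F stage [-0.26 -0.26  0.05] w 0.7193554575513987
```

View pics/look1.png

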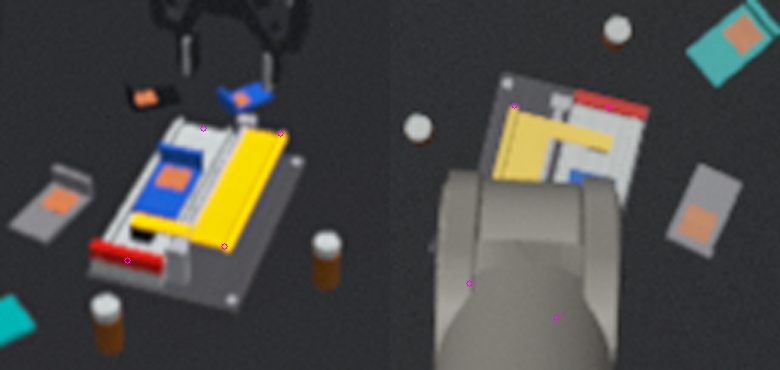

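Stage markers fall on the bead ends and on the stop foot in both views, so the pose is good. The fingers stand behind the holder at left-pane (187,55) and (268,68). I'll descend to just above the bead.

Request:
drive_tool([
  {"claw":0.0615,"dx":0,"dy":0.001,"dz":0.025,"wx":0,"wy":0,"wz":0},
  {"claw":0.0615,"dx":0,"dy":0,"dz":0.025,"wx":0,"wy":0,"wz":0},
  {"claw":0.0615,"dx":0,"dy":0,"dz":0.006,"wx":0,"wy":0,"wz":0},
  {"claw":0.0615,"dx":0,"dy":0,"dz":0,"wx":0,"wy":0,"wz":0},
])

```text
t: 3.08
eef_pos: [0.513, -0.0056, 0.0814]
tool_rot: [0.001, 0.124, 0.992, 0.0]
contact_force: [0.9, 0.4, -0.1]
gripper_width: 0.725
grasp_force: 0.0
```

Request:
drive_tool([
  {"claw":0.0615,"dx":0,"dy":0,"dz":0.003,"wx":0,"wy":0,"wz":0},
  {"claw":0.0615,"dx":0,"dy":0,"dz":0,"wx":0,"wy":0,"wz":0},
])

```text
t: 3.32
eef_pos: [0.5126, -0.0056, 0.0779]
tool_rot: [0.001, 0.124, 0.992, 0.0]
contact_force: [0.1, 0.2, -0.6]
gripper_width: 0.72
grasp_force: 0.0
```

Request:
drive_tool([
  {"claw":0.0615,"dx":0,"dy":0,"dz":0.003,"wx":0,"wy":0,"wz":0},
  {"claw":0.0615,"dx":0,"dy":0,"dz":0,"wx":0,"wy":0,"wz":0},
])

```text
t: 3.58
eef_pos: [0.512, -0.0056, 0.0741]
tool_rot: [-0.0, 0.124, 0.992, -0.0]
contact_force: [-0.4, 0.3, -0.7]
gripper_width: 0.719
grasp_force: 0.0
```

Request:
drive_tool([
  {"claw":0.0615,"dx":0,"dy":-0.001,"dz":0.003,"wx":0,"wy":0,"wz":0},
  {"claw":0.0615,"dx":0,"dy":0,"dz":0,"wx":0,"wy":0,"wz":0},
])

```text
t: 3.82
eef_pos: [0.5117, -0.0068, 0.071]
tool_rot: [-0.0, 0.124, 0.992, -0.0]
contact_force: [-0.6, 0.0, -0.8]
gripper_width: 0.716
grasp_force: 0.0
```

Request:
drive_tool([
  {"claw":0.0615,"dx":0,"dy":0,"dz":0.003,"wx":0,"wy":0,"wz":0},
  {"claw":0.0615,"dx":0,"dy":0,"dz":0,"wx":0,"wy":0,"wz":0},
])

```text
t: 4.08
eef_pos: [0.5118, -0.0066, 0.068]
tool_rot: [-0.0, 0.124, 0.992, -0.0]
contact_force: [0.8, -0.5, -0.4]
gripper_width: 0.718
grasp_force: 0.0
```

Request:
drive_tool([
  {"claw":0.0615,"dx":0,"dy":0,"dz":0.003,"wx":0,"wy":0,"wz":0},
  {"claw":0.0615,"dx":0,"dy":0,"dz":0,"wx":0,"wy":0,"wz":0},
])

```text
t: 4.32
eef_pos: [0.5122, -0.0065, 0.0653]
tool_rot: [0.0, 0.124, 0.992, 0.0]
contact_force: [-0.9, 0.1, 3.0]
gripper_width: 0.723
grasp_force: 1.1
```

Contact came at TCP z ≈ 0.066. I'll press 10 mm further.

Request:
drive_tool([
  {"claw":0.0615,"dx":0,"dy":0,"dz":0.003,"wx":0,"wy":0,"wz":0},
  {"claw":0.0615,"dx":0,"dy":0,"dz":0.003,"wx":0,"wy":0,"wz":0},
  {"claw":0.0615,"dx":0,"dy":0,"dz":0.004,"wx":0,"wy":0,"wz":0},
  {"claw":0.0615,"dx":0,"dy":0,"dz":0,"wx":0,"wy":0,"wz":0},
])

```text
t: 4.82
eef_pos: [0.5122, -0.0069, 0.0553]
tool_rot: [0.0, 0.124, 0.992, -0.0]
contact_force: [-1.3, -0.8, 7.4]
gripper_width: 0.715
grasp_force: 3.4
```

```bash
python3 look.py 2
```

```text
t 4.825 tcp stage mm [-89.7   7.8  55.3] F stage [-1.01 -1.11  7.35] w 0.7146701436656016
```

View pics/look2.png

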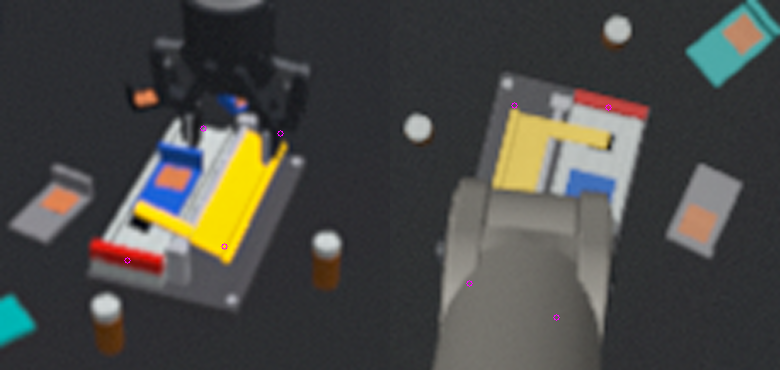

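The jaw is raised and the bead is down under the right finger. The left finger is behind the blue holder's wall at left-pane (180,145). Now pushing.

Request:
drive_tool([
  {"claw":0.0615,"dx":-0.005,"dy":0,"dz":0,"wx":0,"wy":0,"wz":0},
  {"claw":0.0615,"dx":-0.005,"dy":0,"dz":0,"wx":0,"wy":0,"wz":0},
  {"claw":0.0615,"dx":-0.005,"dy":0,"dz":0,"wx":0,"wy":0,"wz":0},
  {"claw":0.0615,"dx":-0.005,"dy":0,"dz":0,"wx":0,"wy":0,"wz":0},
  {"claw":0.0615,"dx":0,"dy":0,"dz":0,"wx":0,"wy":0,"wz":0},
])

```text
t: 5.55
eef_pos: [0.5296, -0.0112, 0.0548]
tool_rot: [-0.002, 0.124, 0.992, 0.0]
contact_force: [-4.2, 0.8, 6.7]
gripper_width: 0.723
grasp_force: 3.7
```

```bash
cat >> look.py <<'E'
D=np.load(f"pics/top{t}.npy");J=np.argwhere(mask(cv2.imread(f"pics/top{t}.png")[:,:,::-1].copy(),"yellow"))[:,::-1]
C=cloud("top",J,D);Y=(C[:,:2]-st[:2])@np.array([[c,-s],[s,c]])
for nm,k in(("jaw",(abs(Y[:,0]-.033)<.005)&(abs(Y[:,1]+.02)<.008)),("bead",(Y[:,0]>-.02)&(Y[:,0]<.03)&(abs(Y[:,1]-.044)<.004))): print(nm,k.sum(),np.median(C[k,2]).round(4))
# blue front edge
p=cv2.imread(f"pics/top{t}.png")[:,:,::-1].copy();B=np.argwhere(mask(p,"blue"))[:,::-1];X=plane("top",B,.033);Y=(X[:,:2]-st[:2])@np.array([[c,-s],[s,c]])
k=(abs(Y[:,1]+.03)<.02)&(abs(Y[:,0])<.07);print("blue front x",np.percentile(Y[k,0],97) if k.any() else None)
E
python3 look.py 3
```

```text
t 5.55 tcp stage mm [-71.8   7.9  54.8] F stage [-4.32 -0.23  6.72] w 0.7228868803086463
jaw 15 0.0583
bead 26 0.0346
blue front x None
```

Request:
drive_tool([
  {"claw":0.0615,"dx":-0.005,"dy":0,"dz":-0.002,"wx":0,"wy":0,"wz":0},
  {"claw":0.0615,"dx":-0.005,"dy":0,"dz":0,"wx":0,"wy":0,"wz":0},
  {"claw":0.0615,"dx":-0.005,"dy":0,"dz":0,"wx":0,"wy":0,"wz":0},
  {"claw":0.0615,"dx":-0.005,"dy":0,"dz":0,"wx":0,"wy":0,"wz":0},
  {"claw":0.0615,"dx":0,"dy":0,"dz":0,"wx":0,"wy":0,"wz":0},
])

```text
t: 6.28
eef_pos: [0.5489, -0.0162, 0.0567]
tool_rot: [-0.002, 0.124, 0.992, -0.0]
contact_force: [-4.6, 1.7, 6.9]
gripper_width: 0.719
grasp_force: 3.6
```

```bash
python3 look.py 4
```

```text
t 6.275 tcp stage mm [-51.8   7.8  56.7] F stage [-4.92  0.49  6.92] w 0.7187899486399564
jaw 0 nan
bead 0 nan
blue front x None
  return _methods._mean(a, axis=axis, dtype=dtype,
  ret = ret.dtype.type(ret / rcount)
```

View pics/look4.png

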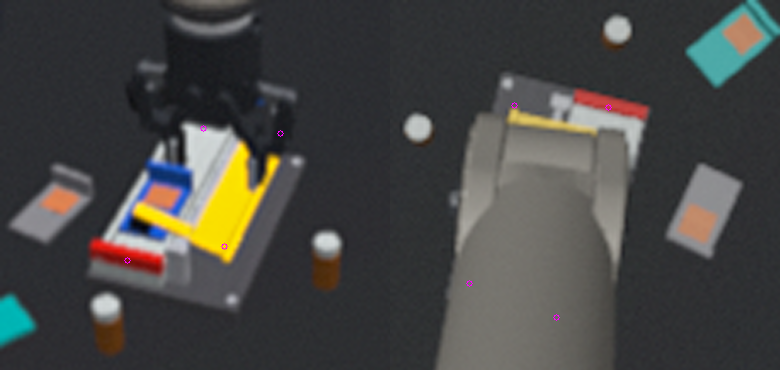

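The holder is moving with the finger, its front edge going under the raised jaw at left-pane (140,222). Continuing.

Request:
drive_tool([
  {"claw":0.0615,"dx":-0.005,"dy":0,"dz":0,"wx":0,"wy":0,"wz":0},
  {"claw":0.0615,"dx":-0.005,"dy":0,"dz":0,"wx":0,"wy":0,"wz":0},
  {"claw":0.0615,"dx":-0.005,"dy":0,"dz":0,"wx":0,"wy":0,"wz":0},
  {"claw":0.0615,"dx":-0.005,"dy":0,"dz":0,"wx":0,"wy":0,"wz":0},
  {"claw":0.0615,"dx":-0.004,"dy":0,"dz":0,"wx":0,"wy":0,"wz":0},
  {"claw":0.0615,"dx":0,"dy":0,"dz":0,"wx":0,"wy":0,"wz":0},
])

```text
t: 7.12
eef_pos: [0.5722, -0.0222, 0.0567]
tool_rot: [-0.002, 0.124, 0.992, -0.0]
contact_force: [-4.8, 0.5, 6.3]
gripper_width: 0.724
grasp_force: 3.7
```

Request:
drive_tool([
  {"claw":0.0615,"dx":-0.002,"dy":0,"dz":0,"wx":0,"wy":0,"wz":0},
  {"claw":0.0615,"dx":-0.002,"dy":0,"dz":0,"wx":0,"wy":0,"wz":0},
  {"claw":0.0615,"dx":0,"dy":0,"dz":0,"wx":0,"wy":0,"wz":0},
])

```text
t: 7.5
eef_pos: [0.5748, -0.0229, 0.0565]
tool_rot: [-0.003, 0.124, 0.992, 0.0]
contact_force: [-7.4, 1.6, 8.8]
gripper_width: 0.72
grasp_force: 5.5
```

Request:
drive_tool([
  {"claw":0.0615,"dx":-0.002,"dy":0,"dz":0,"wx":0,"wy":0,"wz":0},
  {"claw":0.0615,"dx":0,"dy":0,"dz":0,"wx":0,"wy":0,"wz":0},
])

```text
t: 7.75
eef_pos: [0.575, -0.023, 0.0562]
tool_rot: [-0.005, 0.124, 0.992, 0.0]
contact_force: [-12.5, 2.1, 12.4]
gripper_width: 0.72
grasp_force: 7.7
```

```bash
python3 look.py 5 2>/dev/null; python3 - <<'E'
import cv2
a=cv2.imread("pics/scene5.png")[180:270,200:310];cv2.imwrite("pics/c5.png",cv2.resize(a,None,fx=6.5,fy=6.5,interpolation=cv2.INTER_CUBIC))
E
```

```text
t 7.75 tcp stage mm [-24.9   7.6  56.2] F stage [-12.6   -1.02  12.45] w 0.7199565503310431
jaw 0 nan
bead 0 nan
blue front x None
```

View pics/c5.png

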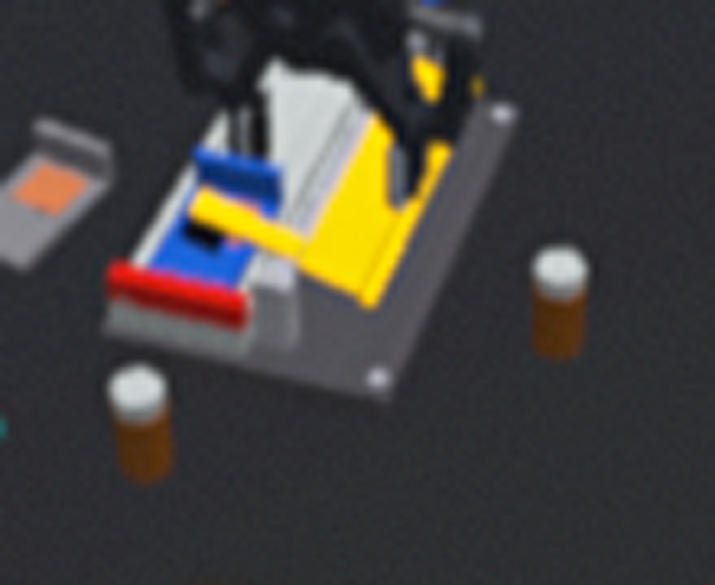

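The blue plate reaches the red stop at crop (150,270)–(240,290), with the jaw open above it. I'll check the wall top against the predicted home pose.

```bash
python3 - <<'E'
from h import *
st=(.5972,-.0365,np.radians(-14.26))
for hx in(17,21,25):
    print(hx,[((proj("scene",W(st,np.array([hx+a,b,z])/1000))-[200,180])*6.5).round(0).tolist() for a,b,z in((-35,-50,51),(-35,-10,51),(-29,-50,51),(-29,-10,51),(-29,-30,33))])
p=cv2.imread("pics/scene5.png")[:,:,::-1].copy();m=mask(p,"blue");m[:180]=0;m[230:]=0;m[:,:225]=0;m[:,245:]=0
for u in(232,234,236,238,240,242):
    r=np.where(m[:,u])[0]; print(round((u+.5-200)*6.5),(r[:12]-180)*6.5)
E
```

```text
17 [[201.0, 137.0], [286.0, 156.0], [196.0, 146.0], [281.0, 164.0], [240.0, 186.0]]
21 [[197.0, 143.0], [282.0, 161.0], [192.0, 151.0], [278.0, 170.0], [237.0, 192.0]]
25 [[194.0, 149.0], [279.0, 167.0], [189.0, 157.0], [274.0, 176.0], [233.0, 197.0]]
211 [156.  162.5 169.  175.5 247.  253.5 260.  266.5 273. ]
224 [156.  162.5 169.  175.5 182.  247.  253.5 260.  266.5 273. ]
237 [156.  162.5 169.  175.5 182.  188.5 247.  253.5 260.  266.5 273. ]
250 [156.  162.5 169.  175.5 182.  188.5 247. ]
263 [162.5 169.  175.5 182.  188.5 195.  201.5]
276 [175.5 182.  188.5 195.  201.5]
```

Wall edges match holder x ≈ 25 mm, so it is home, and the force rise confirms the stop. I'll back off while still holding the clip open, then lift away.

Request:
drive_tool([
  {"claw":0.0615,"dx":0.003,"dy":0,"dz":0,"wx":0,"wy":0,"wz":0},
  {"claw":0.0615,"dx":0.004,"dy":0,"dz":0,"wx":0,"wy":0,"wz":0},
  {"claw":0.0615,"dx":0.004,"dy":0,"dz":0,"wx":0,"wy":0,"wz":0},
  {"claw":0.0615,"dx":0,"dy":0,"dz":0,"wx":0,"wy":0,"wz":0},
  {"claw":0.0615,"dx":0,"dy":0,"dz":-0.004,"wx":0,"wy":0,"wz":0},
  {"claw":0.0615,"dx":0,"dy":0,"dz":-0.004,"wx":0,"wy":0,"wz":0},
  {"claw":0.0615,"dx":0,"dy":0,"dz":-0.01,"wx":0,"wy":0,"wz":0},
  {"claw":0.0615,"dx":0,"dy":0,"dz":-0.03,"wx":0,"wy":0,"wz":0},
  {"claw":0.0615,"dx":0,"dy":0,"dz":-0.05,"wx":0,"wy":0,"wz":0},
  {"claw":0.0615,"dx":0.03,"dy":0,"dz":-0.04,"wx":0,"wy":0,"wz":0},
  {"claw":0.0615,"dx":0.05,"dy":0,"dz":0,"wx":0,"wy":0,"wz":0},
  {"claw":0.0615,"dx":0.05,"dy":0.0,"dz":0,"wx":0,"wy":0,"wz":0},
  {"claw":0.0615,"dx":0,"dy":0.05,"dz":0,"wx":0,"wy":0,"wz":0},
  {"claw":0.0615,"dx":0,"dy":0.05,"dz":0,"wx":0,"wy":0,"wz":0},
  {"claw":0.0615,"dx":0,"dy":0.05,"dz":0,"wx":0,"wy":0,"wz":0},
  {"claw":0.0615,"dx":0,"dy":0.05,"dz":0,"wx":0,"wy":0,"wz":0},
  {"claw":0.0615,"dx":0,"dy":0,"dz":0,"wx":0,"wy":0,"wz":0},
])

```text
t: 9.98
eef_pos: [0.4921, 0.2093, 0.1954]
tool_rot: [-0.0, 0.121, 0.993, 0.001]
contact_force: [-0.2, -0.6, -0.1]
gripper_width: 0.719
grasp_force: 0.0
```

```bash
python3 look.py 6
```

```text
t 9.975 tcp stage mm [-162.5  212.4  195.4] F stage [-0.01 -0.59 -0.09] w 0.7186065902612805
jaw 16 0.0505
bead 52 0.0407
blue front x 0.05421165358951002
```

View pics/look6.png

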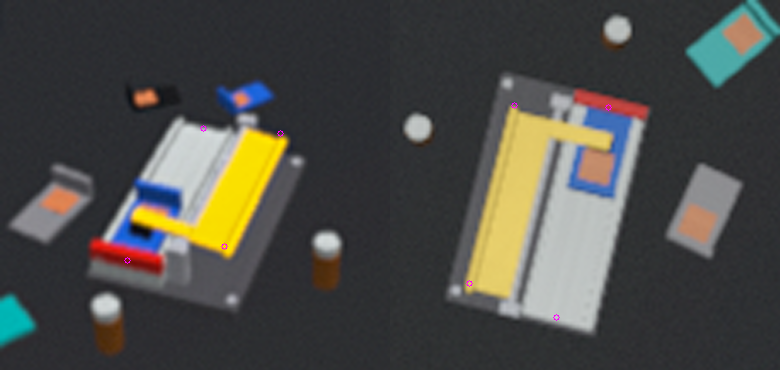

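The jaw is down on the plate, and in the right pane the plate touches the red stop at (610,107). I'll do one numeric check of the rear edge before handing in.

```bash
python3 - <<'E'
from h import *
st=(.5972,-.0365,np.radians(-14.26));c,s=np.cos(st[2]),np.sin(st[2]);M=np.array([[c,-s],[s,c]])
p=cv2.imread("pics/top6.png")[:,:,::-1].copy();B=np.argwhere(mask(p,"blue"))[:,::-1]
for z in(.033,.051):
    Y=(plane("top",B,z)[:,:2]-st[:2])@M*1000;k=(abs(Y[:,1]+30)<25)&(abs(Y[:,0])<70);Y=Y[k]
    m=abs(Y[:,1]+30)<12;print(z,"x range",Y[m,0].min(),Y[m,0].max(),"y range",np.percentile(Y[:,1],[2,98]))
R=np.argwhere(mask(p,"red"))[:,::-1];Y=(plane("top",R,.042)[:,:2]-st[:2])@M*1000;k=(abs(Y[:,1]+30)<15)&(abs(Y[:,0]-60)<20);print("red",Y[k,0].min(),Y[k,0].max())
E
```

```text
0.033 x range -11.159758099502564 54.90322601275016 y range [-47.69777571 -12.80306979]
0.051 x range -12.70052949862073 52.32481946634284 y range [-46.76714269 -12.42051939]
red 57.72933340309454 67.34406765698286
```

```bash
python3 -c "
from station import *
print(hand_in())"
```

```text
the job is handed in; nothing more can be done
None
```

The job is handed in at about 10 s of the 38 s allowed: the blue holder sits against the red stop (within about 2 mm by camera) with the jaw closed on its plate, and the arm is clear. The verdict was not shown to me.

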